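Eject the yellow band module and stow it in its rack slot

TASK

We are finished on this band. Press the radio's red ejector rod all the way in so that the yellow band module rises out of its slot, then pull the module out and slide it edgewise, tongue down, into the empty cradle with the yellow labels on the pine rack, fully home; lower it in, do not let it drop. Leave the blue and green modules standing in their cradles.

Things in the scene. Friction and masses are not known exactly. Their poses are not given: they have to be found in the camera images.
- radio: Dark steel transceiver, fixed, 210 deep (x) x 230 wide (y) x 105 mm high, origin at the centre of its underside, front panel facing its -x. In its flat top is the module well, 67 (x) x 13 mm (y), with a thin aluminium bezel, centred at (-5, -30) mm in the radio frame; the ejector rod stands at (-65, -30) mm. The rest of the top is clear
- ejector (a joint): Travel of the ejector rod, m: 0 = out, as at the start; grows as it is pushed straight down, hard stop at 0.020. About 5 to 8 N moves it; no return spring, it stays where it is left. By a rocker inside, each mm pressed raises the seated module 1.25 mm (25 mm in all)
- ejector_cap (a point): Centre of the top face of the red rod cap, 18 mm diameter, 9 mm thick, on a 9 mm steel rod. It stands 37 mm above the radio's top when out and 17 mm when fully pressed
- module_yellow: Band module to stow: flat, 64 wide (its x) x 10 thick (its y) x 85 mm tall (its z), 60 to 130 g, aluminium, top 14 mm yellow. Origin at the centre of its lowest edge. The lowest 8 mm are a narrower board tongue, 44 x 4 mm. At the start it is in the radio's well, axes parallel to the radio's, top flush with the radio's top; ejected it stands 25 mm proud by itself. Either way round fits
- rack: Pine board, fixed, 136 (x) x 230 (y) x 18 mm, origin at the centre of its underside. Three black plastic cradles stand on it in a row along its y, 70 mm apart, slots parallel to its x; which cradle is where varies
- guide_yellow: Empty cradle with yellow sloped labels at both ends: fixed, 84 (x) x 26 (y) x 60 mm high, origin at the centre of its underside, on the pine board. Two U-channels take the module's narrow edges (middle 47 mm open); inside 67 (x) x 13 mm (y), flared to about 75 x 21 mm over the top 10 mm. A module fully home is upright, along x, its origin 6 mm above the cradle's, top 31 mm above the mouth
- module_blue: Like the yellow module, with a blue top band; stands in the cradle with blue labels. Leave it there
- module_green: Like the yellow module, with a green top band; stands in the cradle with green labels. Leave it there
Things that resemble listed ones, but are neither listed nor needed, are in the scene too. Leave any orange look-alike of the module_yellow alone.

How it is judged:
By the outcome, as a careful person would: the job done as asked, in the order asked, and still so for the second after the job is handed in, with the robot touching nothing.
It also fails if it takes over 58 s, if anything falls off the work surface, if the arm or the gripper's body presses on something with over 40 N, if the wrist force passes 120 N, or if a joint passes its speed limit or range.

ROBOT

A 6-joint arm with a two-finger parallel gripper is mounted at the origin on the work surface. World frame = base frame: x ahead of the robot, y to its left, z up, the work surface at z = 0. Lengths are in m, angles in degrees, forces in N, time in s.
With the tool pointing down it reaches from about 0.35 to 0.875 m from the base axis. Payload 4.2 kg.
Tool frame: the origin (TCP) lies midway between the tips of the shut fingers; the grasp point (between the pads) lies 19 mm behind it; z points along the fingers, y is the direction in which the jaws open and shut (so a half turn about z gives the same grasp; the last joint's range is limited). The gripper opens to 87 mm and grips with 3 to 60 N. Pads are 19 mm wide; open, the fingers measure 117 mm over their backs; the gripper's body (75 mm by 190 mm) begins 51 mm behind the grasp point.
Start: joints at [-56.23, 22.042, 0.453, 0, -68.411, -14.817], TCP at [0.203, -0.591, 0.223] pointing down, gripper open.
Joint ranges: [-179.83, 179.83], [-69.29, 118.12], [-61.27, 80.66], [-181.25, 117.63], [-171.15, -9.14], [-177.46, 177.46]. Speed limits (degrees/s): [159.86, 159.86, 180, 180, 180, 180].

INTERFACE

Orientations are given as a 3x3 rotation matrix whose columns are the frame's x, y, z axes.
In Python, from station import r gives the robot as it stands.
- The arm moves only by the tool servo_tool, never from a script. Its arguments are lists of equal length, an entry for each row: "slide": the shift along the world's x, y, z in units of 60 mm (1.0 is 60 mm), a list of three; "twist": the turn, a rotation vector about the world's x, y, z in units of 6 degrees (1.0 is 6 degrees), a list of three; "gripper": the closure, from 0 (fully open) to 1 (shut). In form: {"slide": [[x, y, z], ...], "twist": [[wx, wy, wz], ...], "gripper": [gripper, ...]}. A call has 1 to 12 rows; each row shifts and turns the commanded pose from where the row before left it; what a row does not reach is not made up. A row lasts 1/8 s, in which the tool goes at most 62.5 mm and 10.7 degrees, less where a joint would pass 70% of its speed; a pose out of reach is approached as far as the arm can. A call is refused whole if a number of a shift passes 1 or a number of a turn 1, either way. A call with a gripper value outside its range is refused whole. The fingers move at their own pace and stop on an object; the grip force is fixed at half the most. Time passes only in rows, so rows that do not move let the fingers close. It gives the time, the measured TCP pose, the force and the opening at its end, in the units of the state.
- r.sense(): the state, without advancing time (a new reading comes with each control period).
- r.capture(name): name is "side" or "top"; returns a dict with "image" (384x512x3 uint8, blue, green, red), "intrinsics" (3x3 intrinsics, pixels), "k1" (the pictures are not rectified: a ray, as slopes to the right and down, at radius r is drawn at 1 + k1 r^2 times it, then the intrinsics apply), "R" (3x3) and "t" (3): a world point X has camera coordinates R X + t. Camera axes: x right, y down, z forward; pixel columns grow to the right and rows downward; lengths in m; the calibration is good to about 2 mm. A picture is of the moment at which its call begins. There is no depth.
- r.finish_job(): hands the job in, once; it reports no verdict.
The state is a dict: "time_s": time; "joints": joint angles; "joint_velocities": joint speeds; "effort": joint torques, N m; "tcp_pos": TCP position; "ee_rot": TCP orientation; "wrist_force": force on the tool from outside, world axes, zero at the start; "moment": the same for the moment, N m; "gripper_width": opening from 0.0 (shut) to 1.0 (fully open).
Only numpy, scipy, OpenCV 4.12 (cv2) and the standard library are available. Lean on these libraries where they do the work, as an engineer would, in place of code of your own. Each camera call takes 0.05 s, during which the arm holds its last target.

## Working session

There is one attempt and no reset: what is moved stays moved. The work goes in short steps, Python scripts to look and compute and a tool call to move; the robot and the scene stay as the last step left them, time stands still between calls to the robot, and variables do not carry over. Pictures are saved under pics/ and viewed, and the job is handed in when it is done.

Besides the shell and the picture viewer there is one more tool, called after ">>>" as name(argument=value, ...) on one line, values as JSON. servo_tool: Moves the arm, as the interface text tells. Its arguments: {"type":"object","properties":{"slide":{"type":"array","items":{"type":"array","items":{"type":"number"}}},"twist":{"type":"array","items":{"type":"array","items":{"type":"number"}}},"gripper":{"type":"array","items":{"type":"number"}}},"required":["slide","twist","gripper"]}

```bash
ls; mkdir -p pics; python3 - <<'E'
from station import r
import cv2,json,numpy as np,pickle
s=r.sense();print({k:np.round(v,3).tolist() for k,v in s.items()})
d={}
for n in("side","top"):
    c=r.capture(n);d[n]=c;cv2.imwrite(f"pics/{n}0.png",c["image"]);print(n,c["intrinsics"],c["k1"],c["R"],c["t"])
pickle.dump(d,open("c0.pkl","wb"))
E
```

```text
pics
{'time_s': 0.0, 'joints': [-56.229, 22.089, 0.379, -0.029, -68.411, -14.816], 'joint_velocities': [0.04, 0.003, -0.05, 0.015, -0.009, -0.0], 'effort': [-0.002, -39.067, 18.741, 4.22, 0.011, -0.0], 'tcp_pos': [0.203, -0.591, 0.221], 'ee_rot': [[-0.946, -0.325, -0.001], [-0.325, 0.946, 0.002], [0.0, 0.002, -1.0]], 'wrist_force': [0.503, -0.415, 0.304], 'moment': [-0.03, -0.004, -0.033], 'gripper_width': 1.003}
side [[409.29190599   0.         251.37074789]
 [  0.         409.29190599 198.48284206]
 [  0.           0.           1.        ]] 0.033948968807135396 [[-0.90031785 -0.43499819 -0.0142949 ]
 [-0.2606854   0.56526088 -0.78263865]
 [ 0.34852674 -0.70089708 -0.62231214]] [0.40177702 0.2436714  0.77502322]
top [[466.82908339   0.         249.22904602]
 [  0.         466.82908339 190.08755537]
 [  0.           0.           1.        ]] -0.18323025418450523 [[ 1.79464960e-02 -9.99838552e-01 -8.90733615e-04]
 [-9.98573401e-01 -1.78789637e-02 -5.03140659e-02]
 [ 5.02900174e-02  1.79242408e-03 -9.98733048e-01]] [-0.03551141  0.47077387  1.16948761]
```

View pics/side0.png

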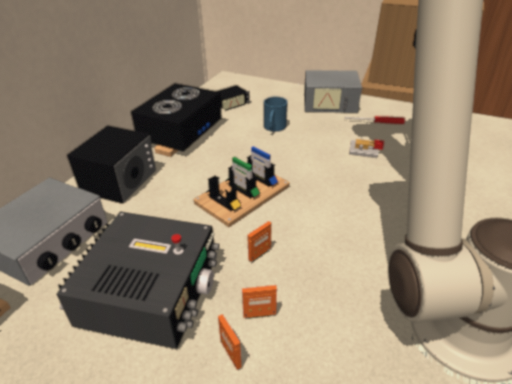

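View pics/top0.png

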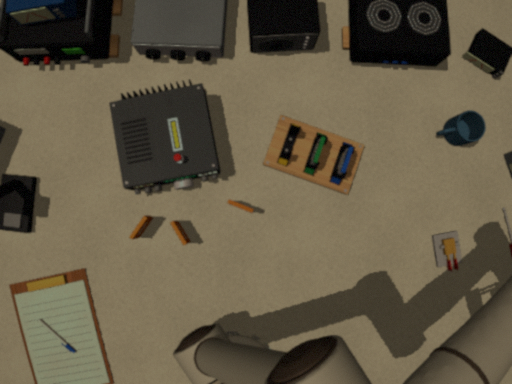

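The side view shows the radio with the red cap at about (177,239) and a yellow strip in the well at (150,245). The rack's cradles are at about (225,195) empty, (243,175) green and (262,165) blue. In the top view the cap is at (179,158), the strip at (174,134) and the empty cradle at (288,145).

Things that could be taken for the yellow module:
- the flush strip in the radio's well, top (174,134)
- three orange modules on the table, top (141,227), (179,232) and (241,206)
- the yellow labels on the empty cradle, top (288,145)

I choose the strip in the well and will check it in a close crop.

```bash
python3 - <<'E'
import cv2,pickle,numpy as np
d=pickle.load(open("c0.pkl","rb"))
a=d["top"]["image"][70:200,100:230];b=d["top"]["image"][105:205,255:375]
c=d["side"]["image"][205:345,55:225];e=d["side"]["image"][140:230,185:300]
f=lambda i:cv2.resize(i,(400,300),interpolation=cv2.INTER_CUBIC)
cv2.imwrite("pics/crop0.png",np.vstack([np.hstack([f(a),f(b)]),np.hstack([f(c),f(e)])]))
E
```

```text
(no output)
```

View pics/crop0.png

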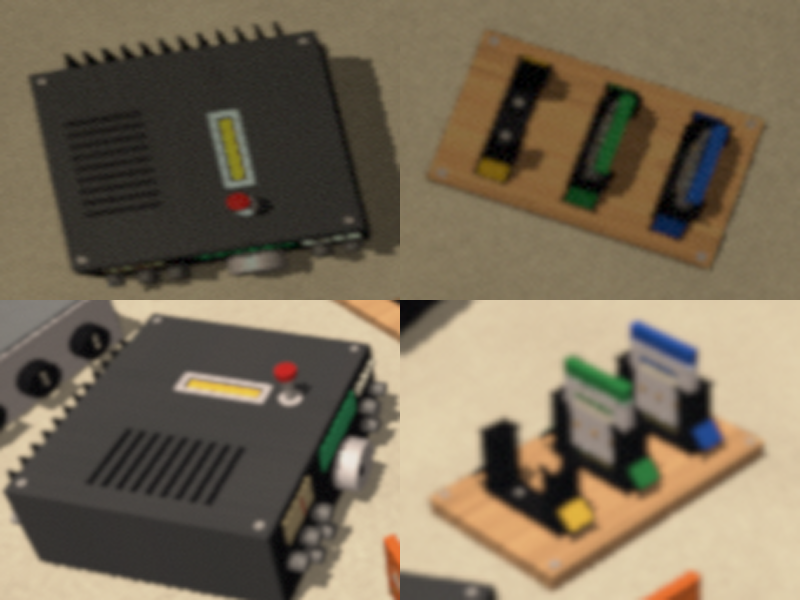

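The crop confirms the choice: a flush yellow strip in the aluminium bezel with the red cap beside it, on the front side. The empty cradle has yellow labels at both ends. Now measuring.

```bash
cat > h.py <<'E'
import cv2,pickle,numpy as np
def ray(c,uv):
    K=c["intrinsics"];uv=np.atleast_2d(np.float64(uv))
    p=cv2.undistortPoints(uv[:,None],K,np.array([c["k1"],0,0,0.]))[:,0]
    # refine inverse
    R,t=np.array(c["R"]),np.array(c["t"])
    dr=np.c_[p,np.ones(len(p))]@R
    return -R.T@t,dr
def plane(c,uv,z):
    o,d=ray(c,uv);return o+d*((z-o[2])/d[:,2])[:,None]
def tri(c1,u1,c2,u2):
    o1,d1=ray(c1,u1);o2,d2=ray(c2,u2);d1=d1[0];d2=d2[0]
    s=np.linalg.lstsq(np.c_[d1,-d2],o2-o1,rcond=None)[0]
    a=o1+s[0]*d1;b=o2+s[1]*d2
    return (a+b)/2,np.linalg.norm(a-b)
def proj(c,X):
    R,t=np.array(c["R"]),np.array(c["t"])
    return cv2.projectPoints(np.float64(X).reshape(-1,1,3),cv2.Rodrigues(R)[0],t,c["intrinsics"],np.array([c["k1"],0,0,0.]))[0][:,0]
def blob(img,lo,hi,roi):
    x0,y0,x1,y1=roi;h=cv2.cvtColor(img,cv2.COLOR_BGR2HSV)[y0:y1,x0:x1]
    m=cv2.inRange(h,np.array(lo),np.array(hi))
    n,l,st,ce=cv2.connectedComponentsWithStats(m)
    out=[]
    for i in np.argsort(-st[1:,4])[:4]+1:
        ys,xs=np.where(l==i);P=np.float32(np.c_[xs+x0,ys+y0])
        out.append((st[i,4],P.mean(0).round(2),[np.round(q,2) for q in cv2.minAreaRect(P)]))
    return out
Y=((20,120,60),(35,255,255));RD=((0,150,60),(8,255,255));
E
python3 - <<'E'
from h import *
d=pickle.load(open("c0.pkl","rb"));T=d["top"];S=d["side"]
for n,c,rois in(("top",T,((150,100,210,180),(265,110,310,180))),("side",S,((120,225,200,265),(195,170,250,215)))):
    for roi in rois:
        print(n,"Y",blob(c["image"],*Y,roi));
    print("R",blob(c["image"],*RD,rois[0]))
# bezel: bright, low sat
    h=cv2.cvtColor(c["image"],cv2.COLOR_BGR2HSV)
    print("bez",blob(c["image"],(0,0,110 if n=="top" else 130),(179,110,255),rois[0])[:2])
# rack
    hr=(260,105,375,200) if n=="top" else (190,140,295,225)
    print("wood",blob(c["image"],(8,90,90),(19,255,255),hr)[:2])
E
```

```text
top Y [(np.int32(105), array([174.74, 134.04], dtype=float32), [array([174.78, 134.04]), array([26.3 ,  4.02]), np.float64(79.7)])]
top Y [(np.int32(55), array([282.6, 161.2], dtype=float32), [array([282.45, 161.15]), array([9.17, 5.69]), np.float64(18.43)]), (np.int32(7), array([295.29, 125.  ], dtype=float32), [array([295.4, 125.2]), array([5.37, 0.89]), np.float64(26.57)]), (np.int32(4), array([305.5, 172.5], dtype=float32), [array([305.5, 172.5]), array([3.13, 0.45]), np.float64(26.57)]), (np.int32(1), array([304., 169.], dtype=float32), [array([304., 169.]), array([0., 0.]), np.float64(0.0)])]
R [(np.int32(48), array([176.88, 156.69], dtype=float32), [array([176.5, 156.5]), array([7., 7.]), np.float64(90.0)])]
bez [(np.int32(162), array([174.71, 133.93], dtype=float32), [array([174.65, 133.97]), array([32.38,  9.42]), np.float64(80.13)]), (np.int32(3), array([179.67, 161.67], dtype=float32), [array([179.75, 161.75]), array([0.71, 1.41]), np.float64(45.0)])]
wood [(np.int32(2981), array([309.83, 154.1 ], dtype=float32), [array([313.64, 154.35]), array([91.78, 54.26]), np.float64(
[... 195 characters left out ...]
=float32), [array([234.62, 203.92]), array([8.88, 8.88]), np.float64(56.31)])]
R [(np.int32(70), array([175.74, 238.01], dtype=float32), [array([175.5, 238. ]), array([8., 9.]), np.float64(90.0)])]
bez [(np.int32(285), array([149.8 , 245.44], dtype=float32), [array([149.5, 245.5]), array([40.61, 10.36]), np.float64(9.46)]), (np.int32(51), array([177.35, 251.08], dtype=float32), [array([177.5, 251. ]), array([6., 9.]), np.float64(90.0)])]
wood [(np.int32(1532), array([239.91, 201.94], dtype=float32), [array([243.31, 202.27]), array([37.46, 96.1 ]), np.float64(77.35)]), (np.int32(142), array([224.44, 187.47], dtype=float32), [array([224.91, 188.17]), array([15.11, 11.81]), np.float64(74.05)])]
```

```bash
python3 - <<'E'
from h import *
d=pickle.load(open("c0.pkl","rb"));T=d["top"];S=d["side"]
np.set_printoptions(precision=4,suppress=True)
print("strip",plane(T,[174.74,134.04],.105),plane(S,[149.58,245.68],.105),tri(T,[174.74,134.04],S,[149.58,245.68]))
print("bez",plane(T,[174.71,133.93],.105),plane(S,[149.7,245.44],.105),tri(T,[174.71,133.93],S,[149.7,245.45]))
print("cap",plane(T,[176.88,156.69],.142),plane(S,[175.74,238.01],.139),tri(T,[176.88,156.69],S,[175.74,238.01]))
def rect(c,lo,hi,roi,z,close=0,hull=False):
    x0,y0,x1,y1=roi;h=cv2.cvtColor(c["image"],cv2.COLOR_BGR2HSV)
    m=np.zeros(h.shape[:2],np.uint8);m[y0:y1,x0:x1]=cv2.inRange(h,np.array(lo),np.array(hi))[y0:y1,x0:x1]
    if close:m=cv2.morphologyEx(m,cv2.MORPH_CLOSE,np.ones((close,close)))
    cs,_=cv2.findContours(m,0,cv2.CHAIN_APPROX_NONE);k=max(cs,key=cv2.contourArea)
    W=plane(c,k[:,0],z)[:,:2]
    q=cv2.minAreaRect(np.float32(W*1000));print(np.round(q[0],1),np.round(q[1],1),round(q[2],2));return q
print("bezel T/S");rect(T,(0,0,110),(179,255,255),(160,110,190,155),.105);rect(S,(0,0,120),(179,255,255),(120,228,171,265),.105)
# strip pca at plane
for c,roi in((T,(150,100,210,180)),(S,(120,225,200,265))):
    h=cv2.cvtColor(c["image"],cv2.COLOR_BGR2HSV);x0,y0,x1,y1=roi
    ys,xs=np.where(cv2.inRange(h[y0:y1,x0:x1],np.array(Y[0]),np.array(Y[1])))
    W=plane(c,np.c_[xs+x0,ys+y0],.105)[:,:2];w,v=np.linalg.eigh(np.cov(W.T));print("strip pca",W.mean(0),np.degrees(np.arctan2(v[1,1],v[0,1])))
print("rack T");rect(T,(8,90,75),(21,255,255),(255,100,380,205),.018,close=15)
rect(S,(8,90,90),(21,255,255),(185,135,300,228),.018,close=15)
# yellow labels
print("labels",plane(T,[[282.6,161.2],[295.3,125]],.03))
print(tri(T,[282.6,161.2],S,[234.56,203.83]))
E
python3 - <<'E'
import sys;sys.path.insert(0,'.')
from h import *
import os;os.chdir('.')
d=pickle.load(open("c0.pkl","rb"))
a=cv2.resize(d["top"]["image"][110:200,255:375],(800,600),interpolation=cv2.INTER_CUBIC)
cv2.imwrite("pics/crop1.png",a)
a=cv2.resize(d["side"]["image"][145:227,190:295],(768,600),interpolation=cv2.INTER_CUBIC)
cv2.imwrite("pics/crop2.png",a)
E
```

```text
strip [[0.5961 0.1511 0.105 ]] [[0.5938 0.1529 0.105 ]] (array([0.5961, 0.1513, 0.1026]), np.float64(0.0009417230503457636))
bez [[0.5963 0.1512 0.105 ]] [[0.594  0.1522 0.105 ]] (array([0.5961, 0.1511, 0.1032]), np.float64(0.0013870878043501177))
cap [[0.5378 0.1384 0.142 ]] [[0.5352 0.1407 0.139 ]] (array([0.5378, 0.1389, 0.1365]), np.float64(0.0015890935337839374))
bezel T/S
[596.4 151.4] [77.8 22.4] 11.65
[594.4 152.3] [82.9 27.8] 12.11
strip pca [0.5961 0.1511] -167.90209123316984
strip pca [0.5939 0.1529] -168.20633993188073
rack T
[ 565.2 -189.1] [233.  139.8] 71.37
[ 549.6 -151.7] [244.4 212.2] 21.97
labels [[ 0.5443 -0.1093  0.03  ]
 [ 0.6369 -0.1404  0.03  ]]
(array([ 0.5442, -0.1088,  0.0344]), np.float64(0.000982267922410177))
```

View pics/crop1.png

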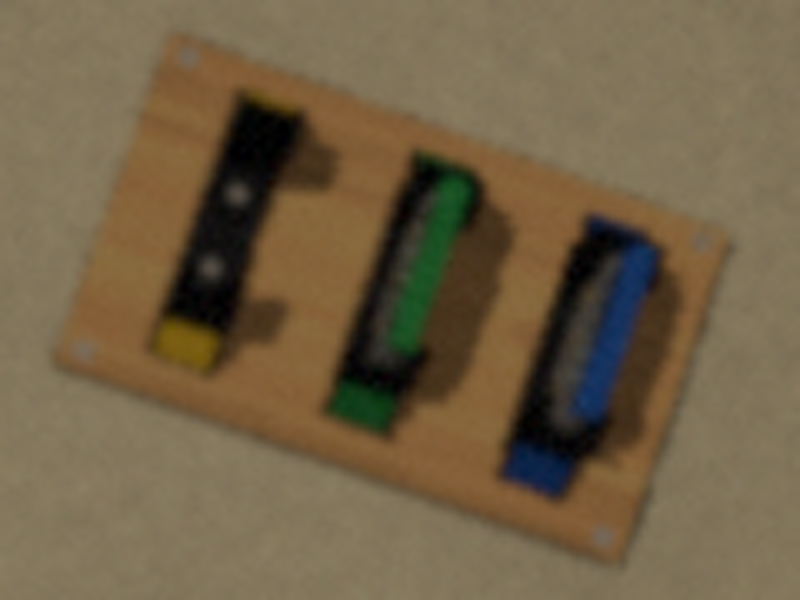

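View pics/crop2.png

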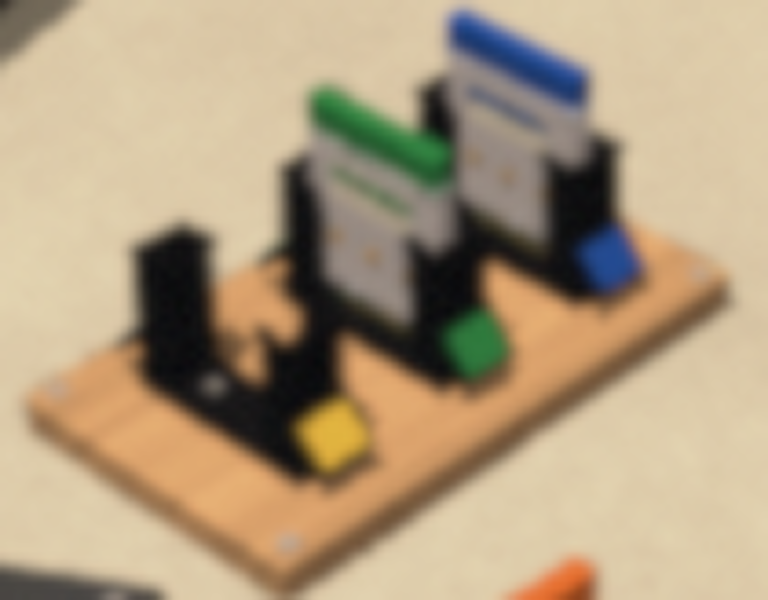

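```bash
python3 - <<'E'
from h import *
np.set_printoptions(precision=4,suppress=True)
d=pickle.load(open("c0.pkl","rb"));T=d["top"];S=d["side"]
cv=lambda p:(np.array(p,float)+.5)*.15-.5+[255,110]
cs=lambda p:(np.array(p,float)+.5)*(105/768)-.5+[190,145]
A=plane(T,cv([(187,57),(83,350),(603,536),(700,240)]),.019)[:,:2]
ang=lambda v:np.degrees(np.arctan2(v[1],v[0]))
c=A.mean(0);print("rack screws",A,c)
yd=(A[0]+A[1]-A[2]-A[3]);xd=A[0]+A[3]-A[1]-A[2];print(ang(yd)-90,ang(xd))
print(np.linalg.norm(A[0]-A[1]),np.linalg.norm(A[1]-A[2]))
B=plane(T,cv([(237,193),(211,268)]),.025)[:,:2];print("cradle screws T",B,B.mean(0),ang(B[0]-B[1]))
a=np.radians((ang(yd)-90+ang(xd))/2)
ex=np.array([np.cos(a),np.sin(a)]);ey=np.array([-ex[1],ex[0]]);print("yaw",np.degrees(a),"cradle pred",c+.07*ey)
print("cradle screw S",plane(S,cs([(213,383)]),.025))
print("rack screws S",plane(S,cs([(58,388),(290,542),(697,270)]),.019))
# bottom corners of cradle mouth end: overlays
g=c+.07*ey
def box(o,lx,ly,z):return np.array([[*(o+sx*lx/2*ex+sy*ly/2*ey),z] for sx,sy in((1,1),(1,-1),(-1,-1),(-1,1))])
for n,cam,f in(("top",T,(255,110,120,90)),("side",S,(190,145,105,82))):
    im=cam["image"][f[1]:f[1]+f[3],f[0]:f[0]+f[2]];k=7
    im=cv2.resize(im,None,fx=k,fy=k,interpolation=cv2.INTER_CUBIC)
    for bx,col in((box(c,.136,.23,.018),(255,255,0)),(box(g,.084,.026,.078),(0,0,255)),(box(g,.084,.026,.018),(255,0,255))):
        q=(proj(cam,bx)-[f[0],f[1]]+.5)*k-.5
        cv2.polylines(im,[np.int32(q)],True,col,1)
    cv2.imwrite(f"pics/ov_{n}.png",im[:600,:800])
E
```

```text
rack screws [[ 0.6561 -0.1089]
 [ 0.5426 -0.0707]
 [ 0.4756 -0.2698]
 [ 0.59   -0.3073]] [ 0.5661 -0.1892]
-18.507098909543203 -18.343216856905748
0.11973822997067443 0.21006774855250443
cradle screws T [[ 0.6029 -0.128 ]
 [ 0.574  -0.1185]] [ 0.5884 -0.1232] -18.31369608041381
yaw -18.425157883224475 cradle pred [ 0.5882 -0.1228]
cradle screw S [[ 0.6008 -0.1265  0.025 ]]
rack screws S [[ 0.6536 -0.1073  0.019 ]
 [ 0.5393 -0.0689  0.019 ]
 [ 0.4741 -0.2681  0.019 ]]
```

View pics/ov_top.png

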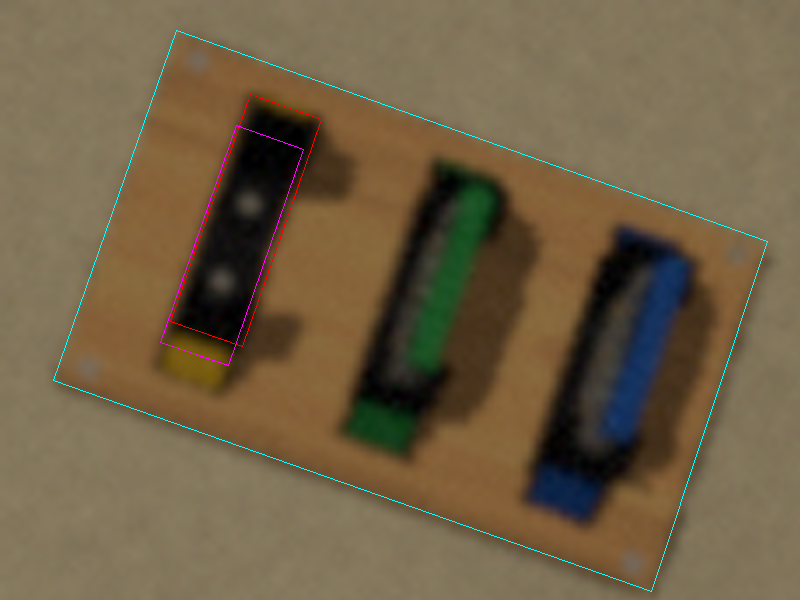

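View pics/ov_side.png

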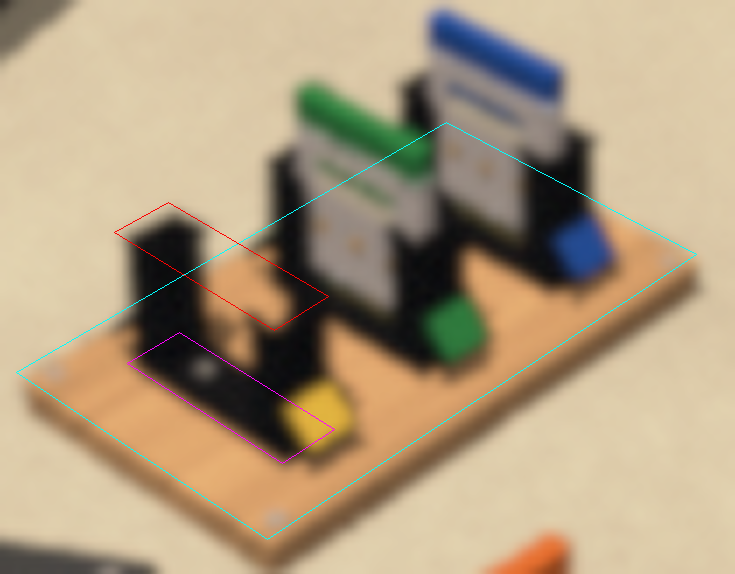

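The cradle measurements agree with each other. The two cameras differ by a constant of about (2.4, -1.6) mm on both radio and rack, so I use the mean:
- cap (0.5366, 0.1394)
- well (0.595, 0.152), yaw 12°
- yellow cradle (0.587, -0.122), yaw -18.4°

Moving toward the cap with the gripper shut.

>>> servo_tool(slide=[[0.2,0.4,0],[0.35,0.76,0],[0.35,0.76,0],[0.35,0.76,0],[0.35,0.76,0],[0.35,0.76,0],[0.35,0.76,0],[0.35,0.76,0],[0.35,0.76,0],[0.35,0.76,0],[0.35,0.76,0],[0.35,0.76,0]], twist=[[0,0,-0.1],[0,0,-0.1],[0,0,-0.1],[0,0,-0.1],[0,0,-0.1],[0,0,-0.1],[0,0,-0.1],[0,0,-0.1],[0,0,-0.1],[0,0,-0.1],[0,0,-0.1],[0,0,-0.1]], gripper=[1,1,1,1,1,1,1,1,1,1,1,1])

```text
time_s: 1.6
tcp_pos: [0.4462, -0.0638, 0.2224]
ee_rot: [[-0.979, -0.204, -0.0], [-0.204, 0.979, 0.0], [0.0, 0.0, -1.0]]
wrist_force: [0.1, 0.2, -0.1]
gripper_width: 0.004
```

>>> servo_tool(slide=[[0.3,0.68,0],[0.3,0.68,0],[0.3,0.68,0],[0.3,0.68,0],[0.2,0.45,-0.4],[0.1,0.2,-0.4],[0,0,0],[0,0,0]], twist=[[0,0,0],[0,0,0],[0,0,0],[0,0,0],[0,0,0],[0,0,0],[0,0,0],[0,0,0]], gripper=[1,1,1,1,1,1,1,1])

```text
time_s: 2.6
tcp_pos: [0.5361, 0.1364, 0.1752]
ee_rot: [[-0.979, -0.204, 0.001], [-0.204, 0.979, -0.0], [-0.001, -0.0, -1.0]]
wrist_force: [-0.7, -0.2, 0.1]
gripper_width: 0.004
```

```bash
python3 - <<'E'
from station import r
from h import *
s=r.sense();print(s["tcp_pos"],s["wrist_force"])
d={n:r.capture(n) for n in("side","top")};pickle.dump(d,open("c1.pkl","wb"))
k=5;o=[]
for n,f in(("top",(130,85,80,100)),("side",(110,150,110,110))):
    im=cv2.resize(d[n]["image"][f[1]:f[1]+f[3],f[0]:f[0]+f[2]],None,fx=k,fy=k,interpolation=cv2.INTER_CUBIC)
    q=(proj(d[n],s["tcp_pos"])[0]-f[:2]+.5)*k-.5;print(n,q)
    cv2.circle(im,tuple(np.int32(q)),3,(255,255,0),-1);cv2.imwrite(f"pics/p1_{n}.png",im)
E
```

```text
[0.53614261 0.13635698 0.17522338] [-0.65185844 -0.23175922  0.10401339]
top [229.26464078 355.11084326]
side [322.59587983 363.06534842]
```

View pics/p1_side.png

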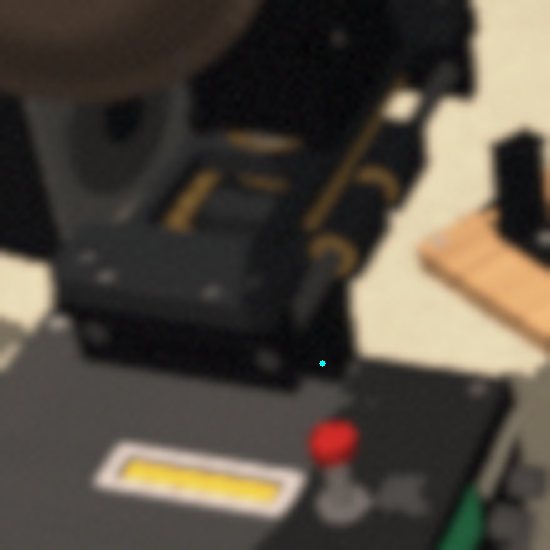

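View pics/p1_top.png

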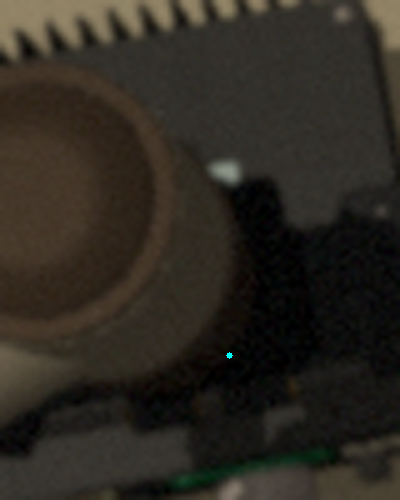

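The side crop shows the shut fingers right above the cap, which is at about (335,440) in the crop. Pressing down in small steps.

>>> servo_tool(slide=[[0,0.05,-0.25],[0,0,-0.25],[0,0,-0.1],[0,0,-0.1],[0,0,-0.05],[0,0,-0.05],[0,0,-0.05],[0,0,-0.05]], twist=[[0,0,0],[0,0,0],[0,0,0],[0,0,0],[0,0,0],[0,0,0],[0,0,0],[0,0,0]], gripper=[1,1,1,1,1,1,1,1])

```text
time_s: 3.7
tcp_pos: [0.5359, 0.1395, 0.1222]
ee_rot: [[-0.979, -0.205, -0.0], [-0.205, 0.979, -0.001], [0.001, -0.001, -1.0]]
wrist_force: [-8.2, 1.3, 22.0]
gripper_width: 0.007
```

>>> servo_tool(slide=[[0,0,-0.04],[0,0,0]], twist=[[0,0,0],[0,0,0]], gripper=[1,1])

```text
time_s: 3.95
tcp_pos: [0.536, 0.1395, 0.1222]
ee_rot: [[-0.979, -0.205, 0.001], [-0.205, 0.979, -0.001], [-0.001, -0.001, -1.0]]
wrist_force: [-10.0, -0.5, 23.2]
gripper_width: 0.008
```

The hard stop was reached: z held at 0.1222 while the force rose to 23 N. Retracting upward and opening over the module.

>>> servo_tool(slide=[[0,0,0.5],[0,0,1],[0.3,0.06,0.5],[0.4,0.09,0],[0.3,0.06,0],[0,0,0]], twist=[[0,0,0],[0,0,0],[0,0,0],[0,0,0],[0,0,0],[0,0,0]], gripper=[1,1,0.4,0.4,0.4,0.4])

```text
time_s: 4.7
tcp_pos: [0.5964, 0.1523, 0.2367]
ee_rot: [[-0.979, -0.203, -0.002], [-0.203, 0.979, -0.001], [0.002, -0.0, -1.0]]
wrist_force: [0.6, -0.4, -0.5]
gripper_width: 0.37
```

```bash
cat > look.py <<'E'
from station import r
from h import *
import sys
def look(tag,f,cams=("side",),k=5,pts=()):
    s=r.sense();print(np.round(s["tcp_pos"],4),np.round(s["wrist_force"],1),s["gripper_width"])
    for n in cams:
        c=r.capture(n);pickle.dump(c,open(f"{tag}_{n}.pkl","wb"))
        im=cv2.resize(c["image"][f[1]:f[1]+f[3],f[0]:f[0]+f[2]],None,fx=k,fy=k,interpolation=cv2.INTER_CUBIC)
        cv2.imwrite(f"pics/{tag}_{n}.png",im)
    return s,c
E
python3 - <<'E'
from look import *
look("p2",(100,120,140,120))
E
```

```text
[0.5964 0.1523 0.2367] [ 0.6 -0.4 -0.5] 0.37021922613997493
```

View pics/p2_side.png

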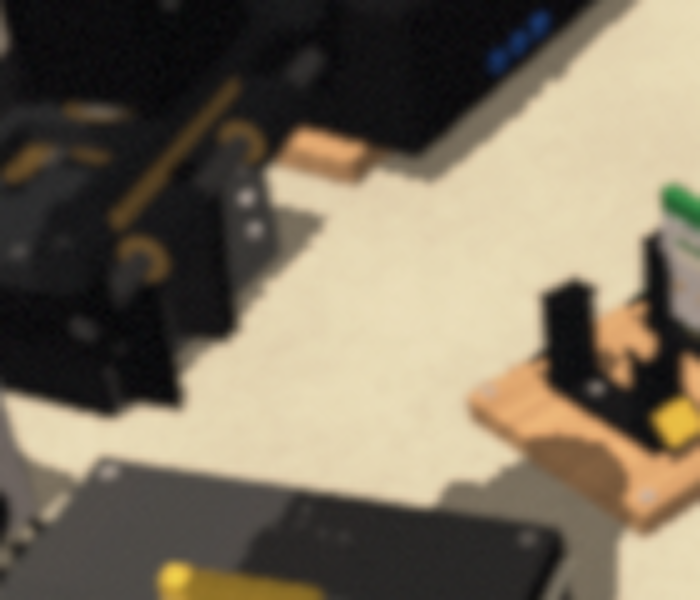

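The side view shows the yellow module risen, its top at about crop (245,585), with the jaws open above it. Measuring its raised top.

```bash
python3 - <<'E'
from look import *
c=pickle.load(open("p2_side.pkl","rb"))
f=(105,210,115,85)
cv2.imwrite("pics/p2b.png",cv2.resize(c["image"][f[1]:f[1]+f[3],f[0]:f[0]+f[2]],None,fx=6,fy=6,interpolation=cv2.INTER_CUBIC))
print(blob(c["image"],*Y,(115,220,200,265)))
a=np.radians(12);ex=np.array([np.cos(a),np.sin(a)]);ey=np.array([-ex[1],ex[0]])
o=np.array([.5937,.1526]) # side-camera-biased
for sx,sy in((1,1),(1,-1),(-1,-1),(-1,1)):
    X=[*(o+sx*.032*ex+sy*.005*ey),.130];print((proj(c,X)[0]-f[:2]+.5)*6)
E
```

```text
[(np.int32(270), array([148.02, 238.41], dtype=float32), [array([147.65, 238.18]), array([33.91,  8.85]), np.float64(10.62)])]
[159.82709298 156.75199635]
[174.04279059 136.01860514]
[356.8821719  166.30830785]
[344.26369336 187.63948736]
```

View pics/p2b.png

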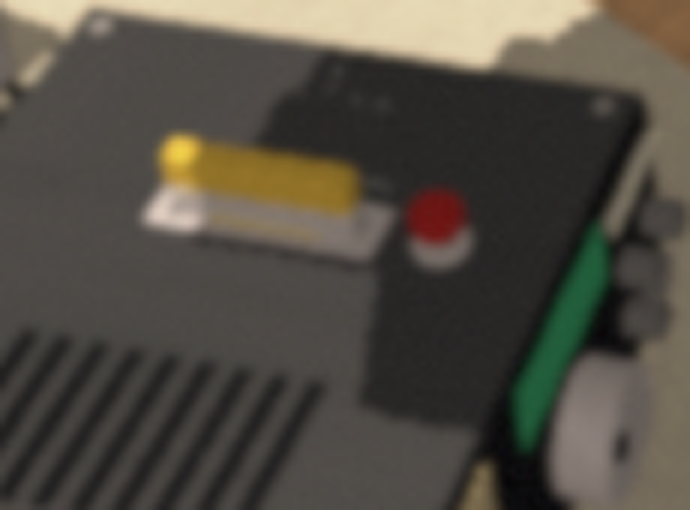

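The cap is fully down and the module top corners match the expected 25 mm rise. Descending to grasp it.

>>> servo_tool(slide=[[-0.02,0,-0.7],[0,0,-0.7],[0,0,-0.4],[0,0,-0.2],[0,0,-0.1],[0,0,0],[0,0,0]], twist=[[0,0,0],[0,0,0],[0,0,0],[0,0,0],[0,0,0],[0,0,0],[0,0,0]], gripper=[0.4,0.4,0.4,0.4,0.4,0.4,0.4])

```text
time_s: 5.62
tcp_pos: [0.5954, 0.1526, 0.1133]
ee_rot: [[-0.979, -0.204, 0.002], [-0.204, 0.979, 0.001], [-0.002, 0.0, -1.0]]
wrist_force: [1.1, 0.2, -0.2]
gripper_width: 0.6
```

>>> servo_tool(slide=[[0,0,-0.07],[0,0,0],[0,0,0],[0,0,0],[0,0,0],[0,0,0],[0,0,0]], twist=[[0,0,0],[0,0,0],[0,0,0],[0,0,0],[0,0,0],[0,0,0],[0,0,0]], gripper=[0.4,0.4,0.95,0.95,0.95,0.95,0.95])

```text
time_s: 6.5
tcp_pos: [0.5948, 0.1523, 0.108]
ee_rot: [[-0.979, -0.204, 0.0], [-0.204, 0.979, 0.0], [-0.0, 0.0, -1.0]]
wrist_force: [0.7, 0.7, -0.4]
gripper_width: 0.12
```

Gripped at about 10.4 mm opening. Lifting slowly.

>>> servo_tool(slide=[[0,0,0.05],[0,0,0.1],[0,0,0.2],[0,0,0.2],[0,0,0.3],[0,0,0]], twist=[[0,0,0],[0,0,0],[0,0,0],[0,0,0],[0,0,0],[0,0,0]], gripper=[1,1,1,1,1,1])

```text
time_s: 7.25
tcp_pos: [0.596, 0.1528, 0.1613]
ee_rot: [[-0.979, -0.204, 0.004], [-0.204, 0.979, 0.002], [-0.005, 0.001, -1.0]]
wrist_force: [0.0, -0.9, -1.8]
gripper_width: 0.112
```

>>> servo_tool(slide=[[0,0,0.3],[0,0,0.4],[0,0,0.5],[0,0,0.2],[0,0,0],[0,0,0]], twist=[[0,0,0],[0,0,0],[0,0,0],[0,0,0],[0,0,0],[0,0,0]], gripper=[1,1,1,1,1,1])

```text
time_s: 8.0
tcp_pos: [0.594, 0.1521, 0.2413]
ee_rot: [[-0.979, -0.203, -0.003], [-0.203, 0.979, -0.001], [0.003, -0.0, -1.0]]
wrist_force: [0.1, -0.7, -0.9]
gripper_width: 0.115
```

```bash
python3 - <<'E'
from look import *
look("p3",(70,110,150,120))
E
```

```text
[0.594  0.1521 0.2413] [ 0.1 -0.7 -0.9] 0.11480361196868738
```

View pics/p3_side.png

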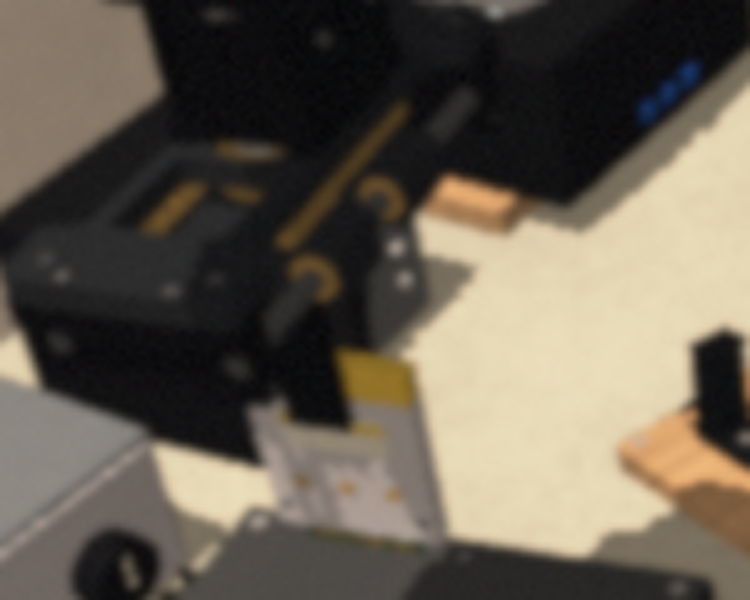

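The module hangs upright and clear of the well; its lower edge is at about crop y=540. Moving over the yellow cradle, turning -30°.

>>> servo_tool(slide=[[0,-0.3,0],[-0.01,-0.5,0],[-0.02,-0.6,0],[-0.02,-0.6,0],[-0.02,-0.6,0],[-0.02,-0.6,0],[-0.02,-0.6,0],[-0.01,-0.5,0],[0,-0.27,0],[0,0,0],[0,0,0]], twist=[[0,0,-0.3],[0,0,-0.6],[0,0,-0.6],[0,0,-0.6],[0,0,-0.6],[0,0,-0.6],[0,0,-0.6],[0,0,-0.6],[0,0,-0.5],[0,0,0],[0,0,0]], gripper=[1,1,1,1,1,1,1,1,1,1,1])

```text
time_s: 9.43
tcp_pos: [0.5876, -0.1213, 0.2428]
ee_rot: [[-0.95, 0.312, -0.0], [0.312, 0.95, 0.0], [0.0, 0.0, -1.0]]
wrist_force: [-0.1, -0.0, -0.1]
gripper_width: 0.115
```

```bash
python3 - <<'E'
from look import *
s,c=look("p4",(165,80,150,120))
print(np.round(s["ee_rot"],3),np.degrees(np.arctan2(s["ee_rot"][1][1],s["ee_rot"][0][1])))
E
```

```text
[ 0.5876 -0.1213  0.2428] [-0.1 -0.  -0.1] 0.11503020716206826
[[-0.95   0.312 -0.   ]
 [ 0.312  0.95   0.   ]
 [ 0.     0.    -1.   ]] 71.801694431115
```

View pics/p4_side.png

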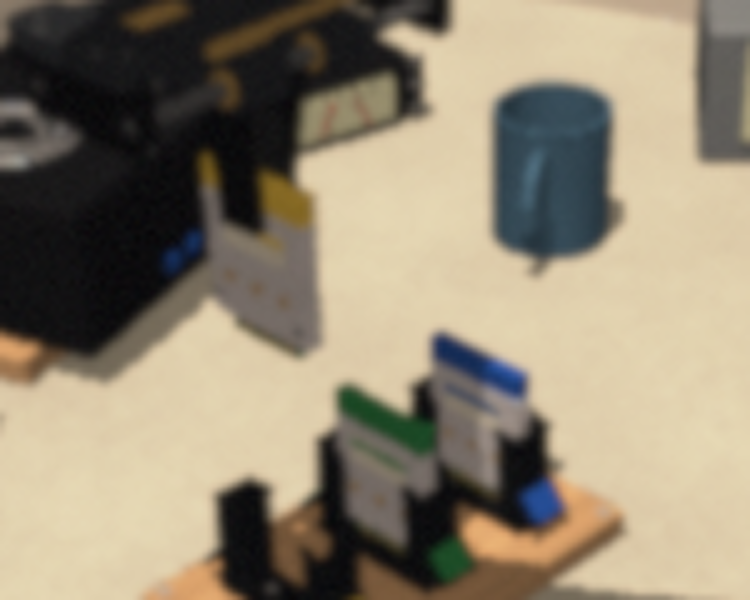

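```bash
python3 - <<'E'
from look import *
c=pickle.load(open("p4_side.pkl","rb"));k=6
a=np.radians(-18.4);ex=np.array([np.cos(a),np.sin(a)]);ey=np.array([-ex[1],ex[0]])
def box(o,lx,ly,z):return np.array([[*(o+sx*lx/2*ex+sy*ly/2*ey),z] for sx,sy in((1,1),(1,-1),(-1,-1),(-1,1))])
m=np.array([.5876,-.1213]);g=np.array([.587,-.122])
f=(190,95,115,130);k=5
im=cv2.resize(c["image"][f[1]:f[1]+f[3],f[0]:f[0]+f[2]],None,fx=k,fy=k,interpolation=cv2.INTER_CUBIC)
im=cv2.convertScaleAbs(im,alpha=1.3,beta=15)
zb=.2428-.063
for bx,col in((box(m,.064,.010,zb+.085),(0,0,255)),(box(m,.064,.010,zb+.008),(255,0,255)),(box(g,.084,.026,.078),(0,0,255)),(box(g,.084,.026,.018),(255,0,255))):
    q=(proj(c,bx)-f[:2]+.5)*k-.5;cv2.polylines(im,[np.int32(q*16)],True,col,1,cv2.LINE_AA,4)
cv2.imwrite("pics/p4b.png",im[:600])
cv2.imwrite("pics/p4c.png",im[400:])
E
```

```text
(no output)
```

View pics/p4b.png

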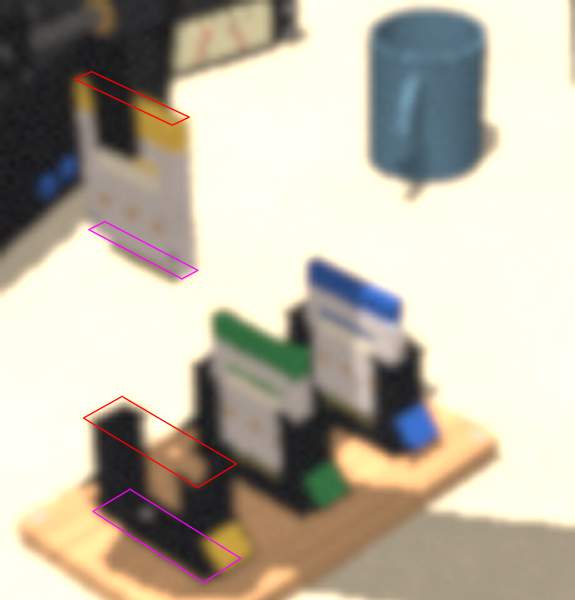

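```bash
python3 - <<'E'
from look import *
c=pickle.load(open("p4_side.pkl","rb"));k=12
a=np.radians(-18.3);ex=np.array([np.cos(a),np.sin(a)]);ey=np.array([-ex[1],ex[0]])
def box(o,lx,ly,z):return np.array([[*(o+sx*lx/2*ex+sy*ly/2*ey),z] for sx,sy in((1,1),(1,-1),(-1,-1),(-1,1))])
m=np.array([.5876,-.1213]);g=np.array([.587,-.122]);zb=.2428-.063
ims=[]
for f,bs in(((200,105,33,48),(box(m,.064,.010,zb+.085),box(m,.064,.010,zb+.008),box(m,.044,.004,zb))),((203,172,42,46),(box(g,.084,.026,.078),box(g,.084,.026,.018)))):
    im=cv2.resize(c["image"][f[1]:f[1]+f[3],f[0]:f[0]+f[2]],None,fx=k,fy=k,interpolation=cv2.INTER_CUBIC)
    im=cv2.convertScaleAbs(im,alpha=1.3,beta=15)
    for bx in bs:
        q=(proj(c,bx)-f[:2]+.5)*k-.5;cv2.polylines(im,[np.int32(q*16)],True,(0,0,255),1,cv2.LINE_AA,4)
    ims.append(cv2.copyMakeBorder(im,0,600-im.shape[0],0,0,cv2.BORDER_CONSTANT))
o=np.hstack(ims);print(o.shape);cv2.imwrite("pics/p4d.png",o[:,:800] if o.shape[1]<=800 else cv2.resize(o,(800,int(600*800/o.shape[1]))))
E
```

```text
(600, 900, 3)
```

View pics/p4d.png

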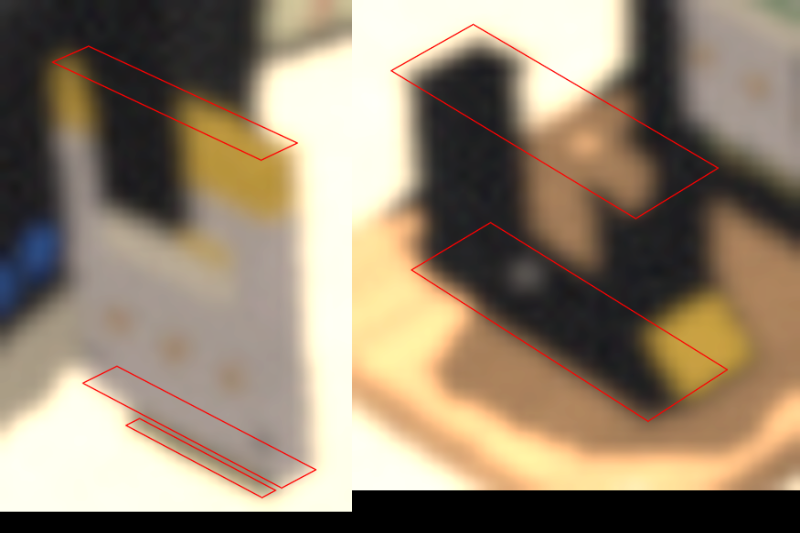

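The module projects onto its image within about 0.5 px in the side view, so I weight that view more and shift x by -1.8 mm. Lowering to just above the mouth to look again.

>>> servo_tool(slide=[[-0.03,0,-0.3],[0,0,-0.4],[0,0,-0.4],[0,0,-0.3],[0,0,-0.12],[0,0,0],[0,0,0]], twist=[[0,0,-0.03],[0,0,0],[0,0,0],[0,0,0],[0,0,0],[0,0,0],[0,0,0]], gripper=[1,1,1,1,1,1,1])

```text
time_s: 10.35
tcp_pos: [0.5865, -0.1217, 0.1528]
ee_rot: [[-0.949, 0.316, 0.002], [0.316, 0.949, -0.0], [-0.002, 0.0, -1.0]]
wrist_force: [-0.0, 0.2, -0.7]
gripper_width: 0.112
```

```bash
python3 - <<'E'
from look import *
s,c=look("p5",(190,130,70,85),k=7)
look("p5",(250,90,120,90),cams=("top",),k=6)
E
```

```text
[ 0.5865 -0.1217  0.1528] [-0.   0.2 -0.7] 0.1122559401937956
[ 0.5864 -0.1217  0.1527] [ 0.1 -0.4 -0.7] 0.11092508810638817
```

View pics/p5_side.png

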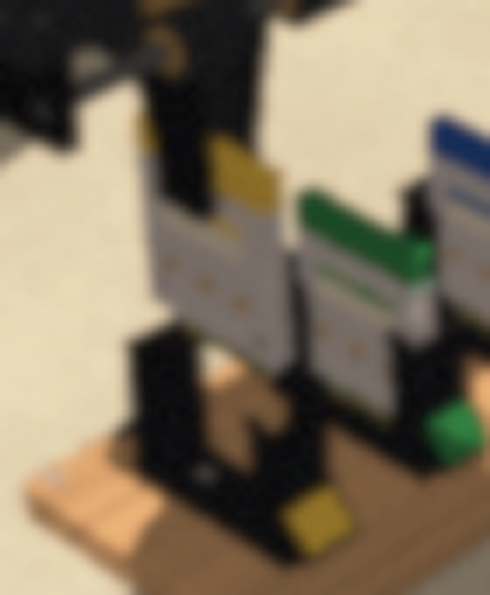

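View pics/p5_top.png

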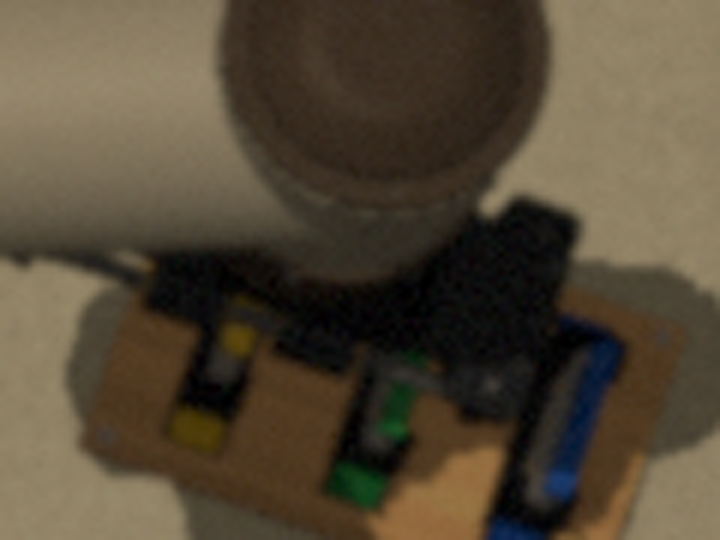

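```bash
python3 - <<'E'
from look import *
a=np.radians(-18.4);ex=np.array([np.cos(a),np.sin(a)]);ey=np.array([-ex[1],ex[0]])
def box(o,lx,ly,z):return np.array([[*(o+sx*lx/2*ex+sy*ly/2*ey),z] for sx,sy in((1,1),(1,-1),(-1,-1),(-1,1))])
m=np.array([.5865,-.1217]);zb=.1528-.063
gr={"side":np.array([.5858,-.1211]),"top":np.array([.5882,-.1230])}
for n,f,k in(("side",(200,140,45,75),8),("top",(265,115,50,55),10)):
    c=pickle.load(open(f"p5_{n}.pkl","rb"));g=gr[n]
    im=cv2.resize(c["image"][f[1]:f[1]+f[3],f[0]:f[0]+f[2]],None,fx=k,fy=k,interpolation=cv2.INTER_CUBIC)
    im=cv2.convertScaleAbs(im,alpha=1.6,beta=10)
    for bx,col in((box(m,.064,.010,zb+.085),(0,0,255)),(box(m,.064,.010,zb+.008),(0,0,255)),(box(g,.084,.026,.078),(255,255,0)),(box(g,.084,.026,.018),(255,255,0))):
        q=(proj(c,bx)-f[:2]+.5)*k-.5;cv2.polylines(im,[np.int32(q*16)],True,col,1,cv2.LINE_AA,4)
    cv2.imwrite(f"pics/p5b_{n}.png",im)
E
```

```text
(no output)
```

View pics/p5b_side.png

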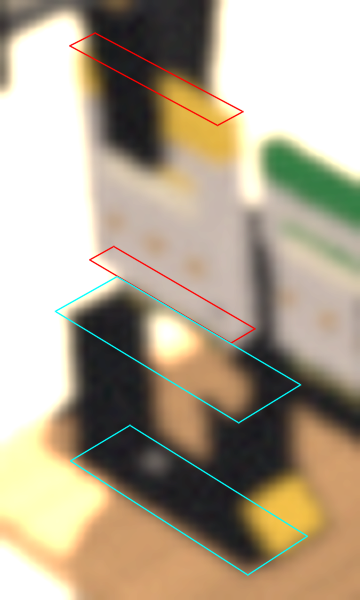

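View pics/p5b_top.png

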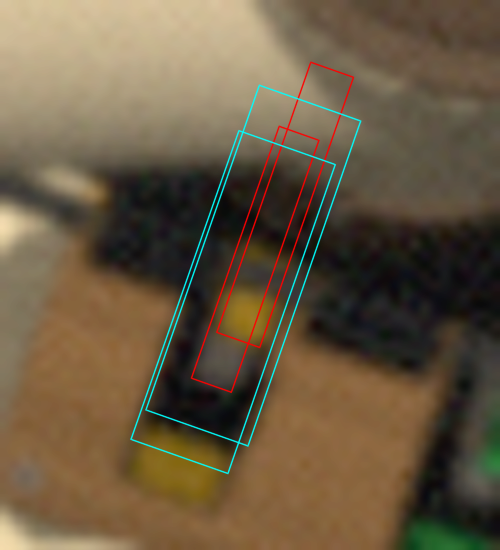

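The side view shows the module directly above the channel and the top view agrees: the module end is centred within the cradle outline. The two views bracket the position by ±1.5 mm and the flare takes ±5 mm. Lowering gently while watching force.

>>> servo_tool(slide=[[0,0,-0.1],[0,0,-0.1],[0,0,-0.1],[0,0,-0.1],[0,0,0]], twist=[[0,0,0],[0,0,0],[0,0,0],[0,0,0],[0,0,0]], gripper=[1,1,1,1,1])

```text
time_s: 11.08
tcp_pos: [0.5854, -0.1219, 0.1269]
ee_rot: [[-0.949, 0.316, -0.002], [0.316, 0.949, -0.0], [0.001, -0.001, -1.0]]
wrist_force: [0.5, -0.1, -0.5]
gripper_width: 0.109
```

>>> servo_tool(slide=[[0,0,-0.05],[0,0,-0.05],[0,0,-0.05],[0,0,-0.05],[0,0,0]], twist=[[0,0,0],[0,0,0],[0,0,0],[0,0,0],[0,0,0]], gripper=[1,1,1,1,1])

```text
time_s: 11.7
tcp_pos: [0.5857, -0.1219, 0.1155]
ee_rot: [[-0.949, 0.316, -0.0], [0.316, 0.949, -0.0], [0.0, -0.0, -1.0]]
wrist_force: [1.2, 1.0, -0.6]
gripper_width: 0.111
```

It entered the straight channel with only about 1 N side force. Continuing down.

>>> servo_tool(slide=[[0,0,-0.05],[0,0,-0.07],[0,0,-0.07],[0,0,-0.07],[0,0,-0.07],[0,0,0]], twist=[[0,0,0],[0,0,0],[0,0,0],[0,0,0],[0,0,0],[0,0,0]], gripper=[1,1,1,1,1,1])

```text
time_s: 12.45
tcp_pos: [0.5858, -0.1219, 0.0956]
ee_rot: [[-0.949, 0.316, -0.0], [0.316, 0.949, -0.0], [0.0, -0.0, -1.0]]
wrist_force: [-1.0, 0.5, -0.6]
gripper_width: 0.113
```

>>> servo_tool(slide=[[0,0,-0.05],[0,0,-0.03],[0,0,-0.03],[0,0,-0.02],[0,0,0]], twist=[[0,0,0],[0,0,0],[0,0,0],[0,0,0],[0,0,0]], gripper=[1,1,1,1,1])

```text
time_s: 13.08
tcp_pos: [0.5858, -0.1219, 0.0881]
ee_rot: [[-0.949, 0.316, -0.0], [0.316, 0.949, -0.0], [0.0, -0.0, -1.0]]
wrist_force: [-0.7, 0.2, -0.6]
gripper_width: 0.113
```

>>> servo_tool(slide=[[0,0,-0.02],[0,0,-0.02],[0,0,0]], twist=[[0,0,0],[0,0,0],[0,0,0]], gripper=[1,1,1])

```text
time_s: 13.45
tcp_pos: [0.586, -0.1219, 0.0869]
ee_rot: [[-0.949, 0.316, 0.001], [0.316, 0.949, -0.0], [-0.001, -0.0, -1.0]]
wrist_force: [-2.2, 0.9, 4.5]
gripper_width: 0.114
```

Contact at z 0.0869, where 0.087 was expected for fully home. A small further press will confirm the seat.

>>> servo_tool(slide=[[0,0,-0.02],[0,0,0]], twist=[[0,0,0],[0,0,0]], gripper=[1,1])

```text
time_s: 13.7
tcp_pos: [0.5861, -0.122, 0.0869]
ee_rot: [[-0.949, 0.315, 0.001], [0.315, 0.949, -0.001], [-0.001, -0.0, -1.0]]
wrist_force: [-3.3, 2.0, 11.1]
gripper_width: 0.111
```

```bash
python3 - <<'E'
from look import *
look("p6",(190,130,100,85),k=7)
E
```

```text
[ 0.5861 -0.122   0.0869] [-3.3  2.  11.1] 0.11131517367813323
```

View pics/p6_side.png

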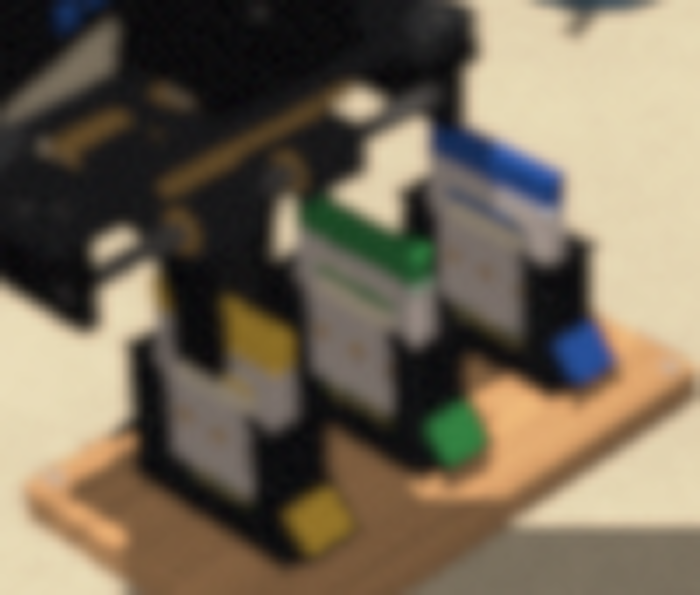

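Seated: z does not move at 11 N, and the module sits at the same height as the green one. Relieving the press, releasing partway and rising straight up.

>>> servo_tool(slide=[[0,0,0.03],[0,0,0],[0,0,0],[0,0,0],[0,0,0],[0,0,0]], twist=[[0,0,0],[0,0,0],[0,0,0],[0,0,0],[0,0,0],[0,0,0]], gripper=[1,0.7,0.65,0.65,0.65,0.65])

```text
time_s: 14.5
tcp_pos: [0.5858, -0.1219, 0.0863]
ee_rot: [[-0.949, 0.316, -0.0], [0.316, 0.949, 0.0], [0.0, -0.0, -1.0]]
wrist_force: [-0.8, -0.4, -0.6]
gripper_width: 0.35
```

>>> servo_tool(slide=[[0,0,0.1],[0,0,0.3],[0,0,0.5],[0,0,0.8],[0,0,0.8],[-0.3,0,0.3],[-0.6,0.3,0],[-0.6,0.6,0],[-0.6,0.6,0],[-0.3,0.6,0],[0,0.3,0],[0,0,0]], twist=[[0,0,0],[0,0,0],[0,0,0],[0,0,0],[0,0,0],[0,0,0],[0,0,0],[0,0,0],[0,0,0],[0,0,0],[0,0,0],[0,0,0]], gripper=[0.65,0.65,0.65,0.65,0.65,0.65,0.65,0.65,0.65,0.65,0.65,0.65])

```text
time_s: 16.0
tcp_pos: [0.4417, 0.023, 0.2551]
ee_rot: [[-0.949, 0.314, 0.001], [0.314, 0.949, 0.001], [-0.001, 0.001, -1.0]]
wrist_force: [0.2, 0.1, -0.7]
gripper_width: 0.354
```

```bash
python3 - <<'E'
from look import *
look("p7",(190,130,100,85),k=7)
look("p7",(100,70,280,140),cams=("top",),k=2.8)
E
```

```text
[0.4417 0.023  0.2551] [ 0.2  0.1 -0.7] 0.3542312987720576
[0.4417 0.0224 0.2549] [-0.9 -0.5 -0.2] 0.35429164125352186
```

View pics/p7_side.png

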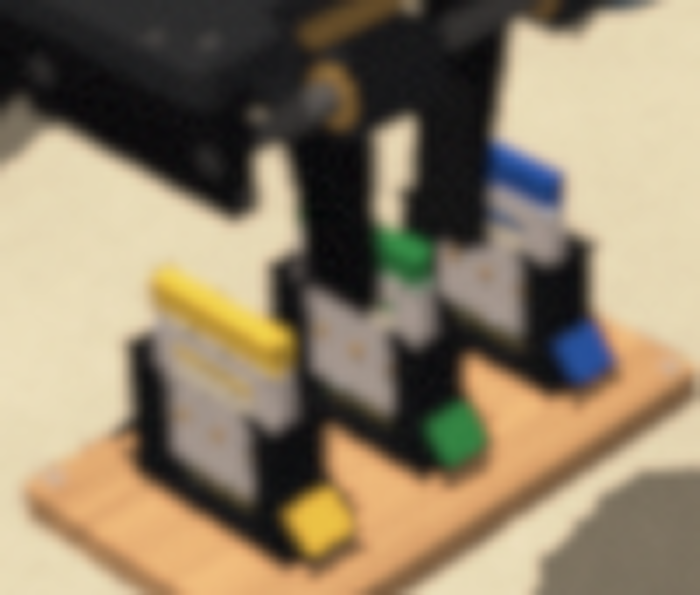

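View pics/p7_top.png

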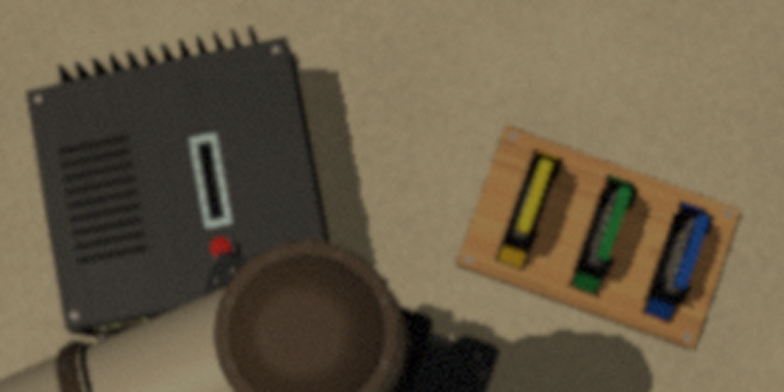

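The well is empty, and the yellow module stands in its cradle level with the green and blue ones. One numeric check of its top before handing in.

```bash
python3 - <<'E'
from look import *
c=pickle.load(open("p7_top.pkl","rb"));h=cv2.cvtColor(c["image"],cv2.COLOR_BGR2HSV)
b=blob(c["image"],*Y,(280,115,305,170));print([(x[0],x[1]) for x in b])
x0,y0,x1,y1=280,115,305,156
ys,xs=np.where(cv2.inRange(h[y0:y1,x0:x1],np.array(Y[0]),np.array(Y[1])))
W=plane(c,np.c_[xs+x0,ys+y0],.109)[:,:2];w,v=np.linalg.eigh(np.cov(W.T));print("top strip",W.mean(0),np.degrees(np.arctan2(v[1,1],v[0,1])),"cradle in top cam (.5882,-.1230)")
cs=pickle.load(open("p7_side.pkl","rb"))
# height: right-top tip comparison by triangulating strip centroids
bs=blob(cs["image"],*Y,(205,160,236,190));print(bs[0])
print(tri(c,b[0][1],cs,bs[0][1]))
r.finish_job()
E
```

```text
[(np.int32(176), array([290.55, 139.11], dtype=float32)), (np.int32(49), array([283.31, 161.04], dtype=float32))]
top strip [ 0.58781327 -0.12193046] 161.06752301462384 cradle in top cam (.5882,-.1230)
(np.int32(140), array([222.33, 175.49], dtype=float32), [array([222.18, 174.71]), array([23.32,  7.55]), np.float64(30.96)])
(array([ 0.58693033, -0.12404043,  0.09860907]), np.float64(0.005593768083833197))
the job is handed in; nothing more can be done
```

The yellow module is out of the radio and stowed fully home in the yellow-labelled cradle, and the job is handed in at about 16 s of the 58 s allowed. I pressed the red ejector rod to its hard stop, where it held at z 0.122 with 23 N. I then drew the risen module out and lowered it tongue down until it seated.

**Last checks that agreed:**
- **Seat:** contact came at TCP z 0.0869, against 0.087 expected for fully home, and it did not move under 11 N.
- **Position:** after release, the module's top lies about 1 mm from the cradle centre and 0.5° off the slot direction.
- **Scene:** the well is empty, the rod is still pressed, and the blue and green modules stand in their cradles. The gripper is clear of everything.

**Checks that disagreed:**
- **Cameras:** the two cameras differ by about 2 to 3 mm, so I worked from values between the two.
- **Height:** the last two-camera height estimate was poor, with a 5.6 mm gap between the rays and a height of 0.099 against 0.109 expected for the top. The side view's yellow patch also includes the side of the band. I relied on the contact height instead.

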